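# Load the tester's contact heads in reverse order

## Robot

A 7-joint arm with a two-finger parallel gripper is mounted at the origin on the work surface. World frame = base frame: x ahead of the robot, y to its left, z up, the work surface at z = 0. Lengths are in m, angles in rad, forces in N, time in s.
With the tool pointing down it reaches from about 0.35 to 0.9 m from the base axis. Payload 19.9 kg.
Tool frame: the origin (TCP) lies between the finger pads; the fingertips stand 19 mm ahead of it and the grasp point (between the pads) is the TCP; z points along the fingers, y is the line along which they close (so a half turn about z gives the same grasp; the last joint's range is limited). The gripper opens to 94 mm and grips with 3 to 60 N. Pads are 16 mm wide; open, the fingers measure 119 mm over their backs; the gripper's body (75 mm by 177 mm) begins 78 mm behind the grasp point.
Start: joints at [-1.238, 0.417, -0.01, 1.614, 0.005, 1.111, -0.053], TCP at [0.228, 0.582, 0.224] pointing down, gripper open.
Joint ranges: [-2.81, 2.81], [-0.39, 2.02], [-1.27, 1.25], [0.06, 2.57], [-1.19, 4.33], [0.19, 2], [-2.82, 2.82]. Speed limits (rad/s): [1.89, 1.89, 2.39, 2.39, 3.01, 3.01, 3.01].

## Interface

Orientations are given as a 3x3 rotation matrix whose columns are the frame's x, y, z axes.
In Python, from rig import robot gives the robot as it stands. Calls block until the motion is done:
- robot.move_ptp(position, orientation): joint-space move of the TCP to a pose.
- robot.move_linear(position, velocity=0.15, frame=None, threshold=None): straight line of the TCP; frame=None keeps the orientation; velocity is the mean speed in m/s. With threshold (N) it stops when the force on the tool has changed by that much, and returns True; else False.
- robot.goto_joints(angles): joint-space move.
- robot.gripper_to(opening): finger opening in m; the grip force is fixed at half the most; returns when the fingers have stopped.
- robot.pause(seconds).
- robot.ik(position, orientation): joint angles nearest the present ones, or None.
- robot.get_state(): the state.
- robot.grab_frame(name): name is "scene" or "top" or "wrist"; returns the picture (420x560x3 uint8, red, green, blue); there is no depth.
- robot.camera_info(name): a dict with "fx", "fy", "cx", "cy" (pixels), "dist" ([k1, k2, p1, p2, k3] as OpenCV has them; the pictures are not rectified), "rvec" (rotation vector, rad) and "tvec" (3), from world to camera coordinates, as OpenCV has them. Camera axes: x right, y down, z forward; pixel columns grow to the right and rows downward; lengths in m; the calibration is good to about 2 mm. A picture is of the moment at which its call begins: read the wrist's pose just before it. camera_info takes no time and is no camera call; for the wrist camera it gives the pose at the moment of the call.
A pose or a line that the arm cannot do raises robot.PlanningError and nothing moves.
- robot.sign_off(): hands the job in; it is judged then, once.
The state is a dict: "time": time; "qpos": joint angles; "joint_vel": joint speeds; "effort": joint torques, N m; "ee_pos": TCP position; "tool_rot": TCP orientation; "force": force on the tool from outside, world axes, zero at the start; "moment": the same for the moment, N m; "opening": finger opening in m; "grasp_force": force on a finger pad.
Only numpy, scipy, OpenCV 4.12 (cv2) and the standard library are available. Lean on these libraries where they do the work, as an engineer would, in place of code of your own. Each camera call takes 0.05 s, during which the arm holds its last target. There are 200 camera calls.

## Task

Move the four contact heads from the full rack into the empty rack in the reverse order, counted from the black knob that marks each rack's first end: the head next to the knob now goes into the cell farthest from the other rack's knob, the second into the second farthest, and so on. Stand each one upright and flat on the floor of its cell, set down gently and not dropped.

Things in the scene. Friction and masses are not known exactly. Their poses are not given: they have to be found in the camera images.
- head_1_mid (a point): Head 1, the tallest: square white tower with a square aluminium cap and two thin brass pins on top; 90 mm tall, 34 x 34 mm up to 56 mm, cap 30 x 30 mm. About 170 g. Point: its centre, 45 mm above its underside; z up, x and y square to its sides, within 9 degrees of its rack's x and y at the start. Grip it across the row: neighbours are 66 mm apart.
- head_2_mid (a point): Head 2, the round one: white cylinder 32 mm across on a 34 x 34 x 10 mm square foot, with a dark domed steel top; 76 mm tall. About 150 g. Point: its centre, 38 mm above its underside; z up, x and y square to its sides, within 9 degrees of its rack's x and y at the start. Grip it across the row: neighbours are 66 mm apart.
- head_3_mid (a point): Head 3, the lowest: square white block with a flat aluminium plate and a black rubber bar (30 x 9 mm) across its top; 62 mm tall, 34 x 34 mm up to 55 mm. About 130 g. Point: its centre, 31 mm above its underside; z up, x and y square to its sides, within 9 degrees of its rack's x and y at the start. Grip it across the row: neighbours are 66 mm apart.
- head_4_mid (a point): Head 4, the stepped one: square white block 34 x 34 mm up to 46 mm, with an upright aluminium blade (34 x 15 mm) along one side that reaches to 74 mm, and a small brass stud beside it. About 140 g. Point: its centre, 37 mm above its underside; z up, x and y square to its sides, within 9 degrees of its rack's x and y at the start. Grip it across the row: neighbours are 66 mm apart.
- cell_1: The grey cell of the full rack in which head 1 stands at the start: fixed, so it shows which place head 1 came from. Square, 54 mm inside, 62 outside; walls rise 5 mm above the floor. Floor 14 mm above the table, wall tops 19 mm. Origin: centre of its underside, 10 mm above the table; axes as those of rack_from.
- cell_2: The grey cell of the full rack in which head 2 stands at the start: fixed, so it shows which place head 2 came from. Square, 54 mm inside, 62 outside; walls rise 5 mm above the floor. Floor 14 mm above the table, wall tops 19 mm. Origin: centre of its underside, 10 mm above the table; axes as those of rack_from.
- cell_3: The grey cell of the full rack in which head 3 stands at the start: fixed, so it shows which place head 3 came from. Square, 54 mm inside, 62 outside; walls rise 5 mm above the floor. Floor 14 mm above the table, wall tops 19 mm. Origin: centre of its underside, 10 mm above the table; axes as those of rack_from.
- cell_4: The grey cell of the full rack in which head 4 stands at the start: fixed, so it shows which place head 4 came from. Square, 54 mm inside, 62 outside; walls rise 5 mm above the floor. Floor 14 mm above the table, wall tops 19 mm. Origin: centre of its underside, 10 mm above the table; axes as those of rack_from.
- rack_from: The full rack (grey cells): aluminium rail 64 x 305 mm with a row of four cells (sizes as cell_1) and a black knob, 28 mm across, 34 mm high, at one end. Fixed, at any angle, on either side. Origin: at table height, midway between the four cells; z up, +y along the row towards the knob, x across. Cell centres at x = 0, y = +99 (by the knob), +33, -33, -99 mm.
- rack_to: The empty rack (cells with white floors), to be loaded: aluminium rail 64 x 305 mm with a row of four cells (sizes as cell_1) and a black knob, 28 mm across, 34 mm high, at one end. Fixed, at any angle, on either side. Origin: at table height, midway between the four cells; z up, +y along the row towards the knob, x across. Cell centres at x = 0, y = +99 (by the knob), +33, -33, -99 mm.
Not all that is in view belongs to the job. What is shaped like the part that bears head_2_mid but pink is not meant.

How it is judged:
At the end, for the whole second after the job is handed in: Each head stands in the empty rack's cell that mirrors its starting place (1st from the knob to 4th, 2nd to 3rd, 3rd to 2nd, 4th to 1st): its centre within 12.5 mm of the cell's centre along and across the row, at standing height within 4 mm, upright within 0.08 rad, at rest (((y of cell_1 in the frame of rack_from between 0.079 and 0.119 m and y of head_1_mid in the frame of rack_to between -0.1115 and -0.0865 m) or (y of cell_1 in the frame of rack_from between 0.013 and 0.053 m and y of head_1_mid in the frame of rack_to between -0.0455 and -0.0205 m) or (y of cell_1 in the frame of rack_from between -0.053 and -0.013 m and y of head_1_mid in the frame of rack_to between 0.0205 and 0.0455 m) or (y of cell_1 in the frame of rack_from between -0.119 and -0.079 m and y of head_1_mid in the frame of rack_to between 0.0865 and 0.1115 m)) and x of head_1_mid in the frame of rack_to between -0.0125 and 0.0125 m and z of head_1_mid in the frame of rack_to between 0.055 and 0.063 m and angle between each of head_1_mid, head_2_mid, head_3_mid, head_4_mid's own z axis and vertical below 0.08 rad and linear speed of each of head_1, head_2, head_3, head_4 below 0.02 m/s and angular speed of each of head_1, head_2, head_3, head_4 below 0.2 rad/s and ((y of cell_2 in the frame of rack_from between 0.079 and 0.119 m and y of head_2_mid in the frame of rack_to between -0.1115 and -0.0865 m) or (y of cell_2 in the frame of rack_from between 0.013 and 0.053 m and y of head_2_mid in the frame of rack_to between -0.0455 and -0.0205 m) or (y of cell_2 in the frame of rack_from between -0.053 and -0.013 m and y of head_2_mid in the frame of rack_to between 0.0205 and 0.0455 m) or (y of cell_2 in the frame of rack_from between -0.119 and -0.079 m and y of head_2_mid in the frame of rack_to between 0.0865 and 0.1115 m)) and x of head_2_mid in the frame of rack_to between -0.0125 and 0.0125 m and z of head_2_mid in the frame of rack_to between 0.048 and 0.056 m and ((y of cell_3 in the frame of rack_from between 0.079 and 0.119 m and y of head_3_mid in the frame of rack_to between -0.1115 and -0.0865 m) or (y of cell_3 in the frame of rack_from between 0.013 and 0.053 m and y of head_3_mid in the frame of rack_to between -0.0455 and -0.0205 m) or (y of cell_3 in the frame of rack_from between -0.053 and -0.013 m and y of head_3_mid in the frame of rack_to between 0.0205 and 0.0455 m) or (y of cell_3 in the frame of rack_from between -0.119 and -0.079 m and y of head_3_mid in the frame of rack_to between 0.0865 and 0.1115 m)) and x of head_3_mid in the frame of rack_to between -0.0125 and 0.0125 m and z of head_3_mid in the frame of rack_to between 0.041 and 0.049 m and ((y of cell_4 in the frame of rack_from between 0.079 and 0.119 m and y of head_4_mid in the frame of rack_to between -0.1115 and -0.0865 m) or (y of cell_4 in the frame of rack_from between 0.013 and 0.053 m and y of head_4_mid in the frame of rack_to between -0.0455 and -0.0205 m) or (y of cell_4 in the frame of rack_from between -0.053 and -0.013 m and y of head_4_mid in the frame of rack_to between 0.0205 and 0.0455 m) or (y of cell_4 in the frame of rack_from between -0.119 and -0.079 m and y of head_4_mid in the frame of rack_to between 0.0865 and 0.1115 m)) and x of head_4_mid in the frame of rack_to between -0.0125 and 0.0125 m and z of head_4_mid in the frame of rack_to between 0.047 and 0.055 m); the robot touches nothing.
It fails at once if a head is dropped: it moves faster than 0.6 m/s (a fall of about 18 mm) while the fingers do not hold it ((linear speed of head_1 above 0.6 m/s and contact force between the fingers and head_1 below 0.05 N) or (linear speed of head_2 above 0.6 m/s and contact force between the fingers and head_2 below 0.05 N) or (linear speed of head_3 above 0.6 m/s and contact force between the fingers and head_3 below 0.05 N) or (linear speed of head_4 above 0.6 m/s and contact force between the fingers and head_4 below 0.05 N)).
It also fails if it takes over 128 s, if anything falls off the work surface, if the arm or the gripper's body presses on something with over 40 N, if the wrist force passes 120 N, or if a joint passes its speed limit or range.

## Working session

There is one attempt and no reset: what is moved stays moved. The work goes in short steps, each a Python script; the robot and the scene stay as the last script left them, time stands still between calls to the robot, and variables do not carry over. Pictures are saved under pics/ and viewed, at most 14 in all, crops included, and the job is handed in when it is done.

```bash
ls; mkdir -p pics
python3 - <<'E'
from rig import robot
import cv2
for n in ["top","scene"]:
    cv2.imwrite(f"pics/{n}0.png",cv2.cvtColor(robot.grab_frame(n),cv2.COLOR_RGB2BGR))
    print(n,robot.camera_info(n))
print(robot.get_state()); print(robot.camera_info("wrist"))
E
```

```text
pics
top {'fx': 405.90813929610226, 'fy': 405.90813929610226, 'cx': 279.2701294165235, 'cy': 206.40802593269015, 'dist': array([-0.07478462,  0.        ,  0.        ,  0.        ,  0.        ]), 'rvec': array([ 2.17766114, -2.00508028,  0.23519539]), 'tvec': array([-0.06091622,  0.4941798 ,  0.77388812])}
scene {'fx': 381.29174894652306, 'fy': 381.29174894652306, 'cx': 284.9834968411417, 'cy': 204.67645566055756, 'dist': array([-0.05600176,  0.        ,  0.        ,  0.        ,  0.        ]), 'rvec': array([ 1.38160036,  2.15198873, -0.90219109]), 'tvec': array([ 0.23418099, -0.27119784,  1.3192333 ])}
{'time': 0.1, 'qpos': array([-1.23850343,  0.41787859, -0.01030023,  1.61411256,  0.00469843,
        1.11072414, -0.05300538]), 'joint_vel': array([-2.92116124e-04, -2.60916551e-03, -2.73046997e-04, -9.90464090e-04,
       -1.29572443e-03,  1.53005620e-03, -3.38049592e-05]), 'effort': array([ 1.23688667e-03, -8.52578545e+01,  6.40414897e-01, -4.26690888e+01,
       -4.88128129e-02,  1.64712849e-02,  5.56760398e-06]), 'ee_pos': array([0.22810946, 0.5815354 , 0.22391073]), 'tool_rot': array([[-9.30948859e-01,  3.65149449e-01, -3.20229393e-04],
       [ 3.65149580e-01,  9.30948269e-01, -1.05127261e-03],
       [-8.57546148e-05, -1.09561266e-03, -9.99999396e-01]]), 'force': array([0.18534532, 0.27780474, 0.2366898 ]), 'moment': array([-0.00300116,  0.02225999, -0.00432788]), 'grasp_force': 0.0, 'opening': 0.09393262497495229}
{'fx': 366.38970635628596, 'fy': 366.38970635628596, 'cx': 284.4419884663972, 'cy': 216.36449613746314, 'dist': array([-0.10143182,  0.        ,  0.        ,  0.        ,  0.        ]), 'rvec': array([-2.39845009, -1.63581139, -0.22681975]), 'tvec': array([-0.62396739, -0.0283784 ,  0.39194999])}
```

View pics/top0.png

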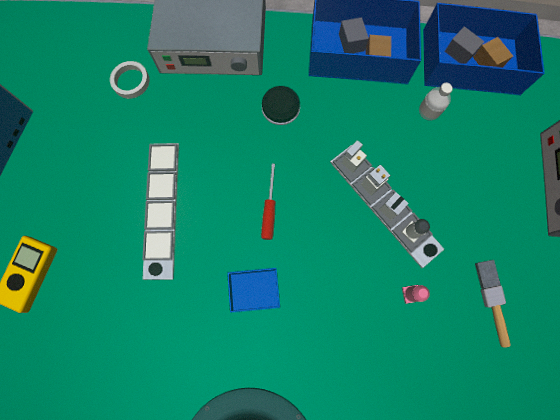

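View pics/scene0.png

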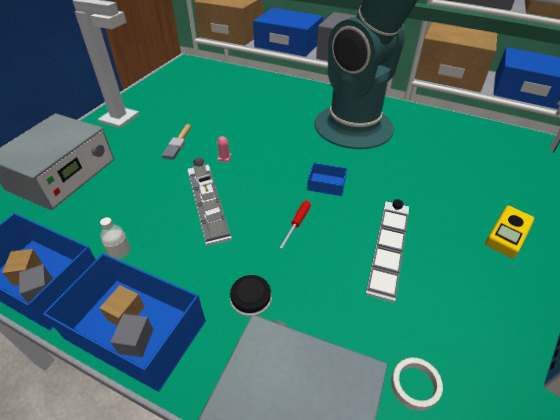

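```bash
cat > h.py <<'E'
import numpy as np, cv2
from rig import robot
def ray(ci,px):
    K=np.array([[ci['fx'],0,ci['cx']],[0,ci['fy'],ci['cy']],[0,0,1]])
    u=cv2.undistortPoints(np.array(px,float).reshape(-1,1,2),K,ci['dist']).reshape(-1,2)
    R=cv2.Rodrigues(ci['rvec'])[0]
    return -R.T@ci['tvec'], np.c_[u,np.ones(len(u))]@R
def plane(ci,px,z):
    o,d=ray(ci,px); return o+d*((np.asarray(z)-o[2])/d[:,2])[:,None]
def proj(ci,P):
    K=np.array([[ci['fx'],0,ci['cx']],[0,ci['fy'],ci['cy']],[0,0,1]])
    return cv2.projectPoints(np.array(P,float).reshape(-1,1,3),ci['rvec'],ci['tvec'],K,ci['dist'])[0].reshape(-1,2)
def whites(img,amin,amax):
    hsv=cv2.cvtColor(img,cv2.COLOR_RGB2HSV)
    m=cv2.inRange(hsv,(0,0,190),(180,40,255))
    c,_=cv2.findContours(m,cv2.RETR_EXTERNAL,cv2.CHAIN_APPROX_NONE)
    return [(cv2.minAreaRect(k),cv2.contourArea(k)) for k in c if amin<cv2.contourArea(k)<amax]
def snap(n,f):
    ci=robot.camera_info(n); im=robot.grab_frame(n)
    cv2.imwrite(f"pics/{f}.png",cv2.cvtColor(im,cv2.COLOR_RGB2BGR)); np.save(f"pics/{f}.npy",dict(ci=ci),allow_pickle=True); return ci,im
def Rdown(a):  # tool y axis (closing line) at angle a in world xy, z down
    y=np.array([np.cos(a),np.sin(a),0]); z=np.array([0,0,-1.]); return np.c_[np.cross(y,z),y,z]
E
python3 - <<'E'
from h import *
ci=robot.camera_info("top"); im=cv2.cvtColor(cv2.imread("pics/top0.png"),cv2.COLOR_BGR2RGB)
for r,a in whites(im,150,1500): print(np.round(r[0],1),r[1],a,plane(ci,[r[0]],.014).round(4))
print("knobs",plane(ci,[(155,268.5),(431,250)],.034).round(3))
print("from ends (far corners, knob corners)",plane(ci,[(332,159),(359,142),(425,266),(443,247)],.008).round(3))
print("pink",plane(ci,[(415,294)],.0))
c2=robot.camera_info("wrist");s=robot.get_state();o,d=ray(c2,[(c2['cx'],c2['cy'])]);print(o,d,"tool-frame cam",s['tool_rot'].T@(o-s['ee_pos']),(s['tool_rot'].T@d.T).T)
E
```

```text
[157.  269.5] (17.0, 28.0) 470.5 [[0.351  0.2258 0.014 ]]
[427.  251.2] (17.873695373535156, 27.563121795654297) 455.5 [[ 0.4363 -0.3405  0.014 ]]
[158. 245.] (24.0, 24.0) 534.0 [[0.4025 0.2312 0.014 ]]
[159.  214.5] (23.0, 24.0) 503.5 [[0.4686 0.239  0.014 ]]
[160.5 185. ] (22.0, 23.0) 469.5 [[0.5348 0.2457 0.014 ]]
[379.9 174.6] (15.804110527038574, 13.452308654785156) 165.0 [[ 0.5984 -0.2351  0.014 ]]
[162.  156.5] (21.0, 22.0) 433.5 [[0.601  0.2526 0.014 ]]
[128.   77.5] (31.0, 34.0) 843.5 [[0.7934 0.3667 0.014 ]]
knobs [[ 0.352  0.224  0.034]
 [ 0.436 -0.342  0.034]]
from ends (far corners, knob corners) [[ 0.628 -0.128  0.008]
 [ 0.674 -0.187  0.008]
 [ 0.405 -0.339  0.008]
 [ 0.449 -0.378  0.008]]
pink [[ 0.34527342 -0.32039138  0.        ]]
[0.15354758 0.61052345 0.38399177] [[ 0.25445272 -0.10106264 -0.96179008]] tool-frame cam [ 0.07998454 -0.00041523 -0.16008755] [[-2.73702969e-01 -1.17070858e-04  9.61814260e-01]]
```

Run:
```python
from h import *
a=np.arctan2(-.201,-.224)+np.pi/2
c=[]
for aa in (a,a+np.pi):
    q=robot.ik([.5475,-.242,.27],Rdown(aa)); print(q)
    if q is not None: c.append((abs(q[6]),aa))
aa=min(c)[1]; print("a",aa)
robot.move_ptp([.5475,-.242,.27],Rdown(aa))
snap("wrist","w0"); print(robot.get_state()['time'])
```

```text
[-0.37510772  0.50709011  1.03696191  1.65372784 -0.45677961  1.24646714
 -0.08297753]
[ 1.13204847  0.54273687 -1.08374518  1.60397021  0.49385949  1.29741033
  2.27293958]
a -0.8394630712934634
3.25
```

View pics/w0.png

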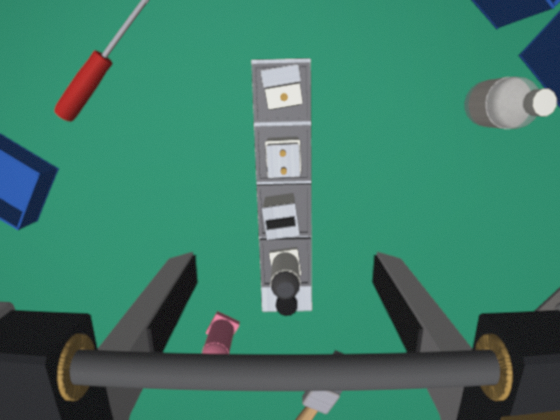

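Run:
```python
from h import *
im=cv2.imread("pics/w0.png")[55:315,235:330]
cv2.imwrite("pics/w0c.png",cv2.resize(im[:130],None,fx=4.5,fy=4.5,interpolation=cv2.INTER_CUBIC))
cv2.imwrite("pics/w0d.png",cv2.resize(im[130:],None,fx=4.5,fy=4.5,interpolation=cv2.INTER_CUBIC))
ci=np.load("pics/w0.npy",allow_pickle=True).item()['ci']
o,_=ray(ci,[(0,0)]);print(o,proj(ci,[[o[0],o[1],0]]))
```

```text
[ 0.60714941 -0.18822261  0.42995357] [[284.70966241 112.6266195 ]]
```

View pics/w0c.png

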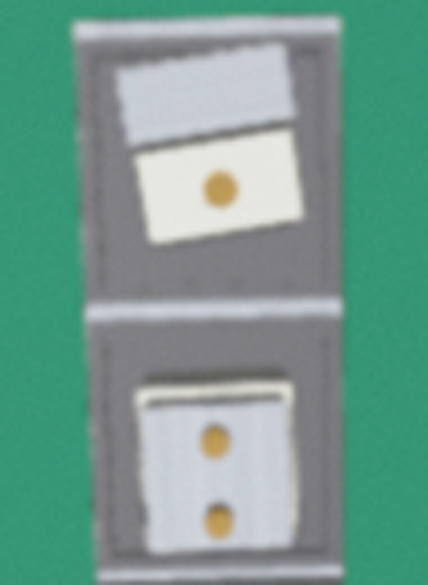

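View pics/w0d.png

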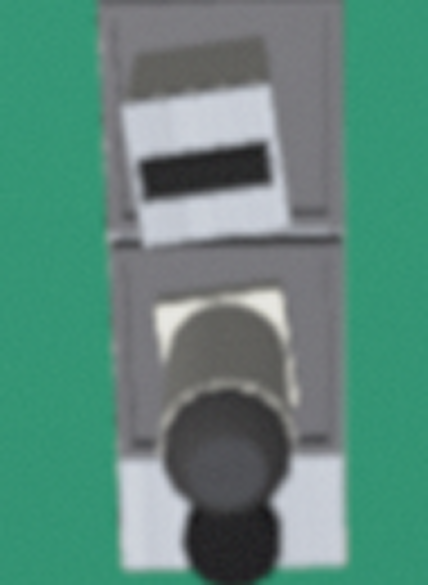

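```bash
cat > meas.py <<'E'
from h import *
ci=np.load("pics/w0.npy",allow_pickle=True).item()['ci']
def W(p,z,oy): p=np.array(p,float)/4.5+[235,oy]; return plane(ci,p,z)[:,:2]
out={}
def ang(e): d=e[1]-e[0]; return np.arctan2(d[1],d[0])
f=W([(116,70),(283,43)],.088,55); n=W([(150,243),(303,218)],.060,55)
out[4]=(np.r_[f,n].mean(0),ang(n)); print(4,ang(f),ang(n),np.linalg.norm(f[1]-f[0]),np.linalg.norm(f.mean(0)-n.mean(0)))
def far(e): # far edge left->right in image; body centre 17 mm toward the knob
    d=(e[1]-e[0])/np.linalg.norm(e[1]-e[0]); nrm=np.array([d[1],-d[0]])
    if nrm@np.array([-.744,-.668])<0: nrm=-nrm
    return e.mean(0)+.017*nrm
cap=W([(143,405),(297,400),(293,550),(148,553)],.097,55); sh=W([(137,388),(293,382)],.070,55)
print(1,cap.mean(0),far(sh),ang(sh),np.linalg.norm(cap[1]-cap[0]),np.linalg.norm(sh[1]-sh[0])); out[1]=((cap.mean(0)+far(sh))/2,ang(sh))
p=W([(124,103),(270,85),(290,224),(146,246)],.072,185); print(3,p.mean(0),ang(p[:2]),np.linalg.norm(p[1]-p[0]),np.linalg.norm(p[2]-p[1])); out[3]=(p.mean(0),ang(p[:2]))
e=W([(155,306),(282,290)],.024,185); dm=W([(228,452)],.078,185)[0]
print(2,far(e),dm,ang(e),np.linalg.norm(e[1]-e[0])); out[2]=((far(e)+dm)/2,-.8395)
for k in out: print(k,out[k])
E
python3 meas.py
```

```text
4 -0.6847910974635032 -0.6799461568446115 0.03320041035570725 0.033429243628730204
1 [ 0.57477716 -0.21641639] [ 0.57408784 -0.21631201] -0.8002155068341117 0.030763119539055743 0.03361523030618875
3 [ 0.52447976 -0.25768369] -0.7116191116854977 0.03299049393108837 0.03315887964777424
2 [ 0.47712014 -0.30643821] [ 0.47654826 -0.30713465] -0.703721852135838 0.03377216470961756
4 (array([ 0.62256775, -0.1715244 ]), np.float64(-0.6799461568446115))
1 (array([ 0.5744325, -0.2163642]), np.float64(-0.8002155068341117))
3 (array([ 0.52447976, -0.25768369]), np.float64(-0.7116191116854977))
2 (array([ 0.4768342 , -0.30678643]), -0.8395)
```

```bash
cat > pp.py <<'E'
from meas import out
from h import *
A=np.array([.601,.2526]); B=np.array([.4025,.2312]); C=(np.array([.4686,.239])+[.5348,.2457]+A+B)/4
u=(B-A)/np.linalg.norm(B-A)
Y={2:-.099,3:-.033,1:.033,4:.099}
def pick(p,a,zs):
    """the grasp yaw (a or a+pi) whose joint angles at p are nearest the present ones"""
    q0=robot.get_state()['qpos']; c=[]
    for aa in (a,a+np.pi):
        q=robot.ik([*p,zs],Rdown(aa))
        if q is not None: c.append((np.abs(q-q0).max(),aa))
    return Rdown(min(c)[1])
def run(k,hi=.19,g=.045):
    p,a=out[k]; R=pick(p,a,hi)
    robot.move_ptp([*p,hi],R); robot.move_linear([*p,g],.15)
    robot.gripper_to(.0); s=robot.get_state(); print(k,"grip",s['opening'],s['grasp_force'],s['ee_pos'])
    robot.move_linear([*p,hi],.15); print("held",robot.get_state()['opening'])
    t=C+Y[k]*u; R=pick(t,np.arctan2(u[1],u[0])+np.pi/2,hi)
    robot.move_ptp([*t,hi],R); robot.move_linear([*t,g+.010],.15)
    hit=robot.move_linear([*t,g-.003],.025,threshold=4)
    s=robot.get_state(); print("down",hit,s['ee_pos'],s['force'],s['opening'])
    robot.gripper_to(.094); robot.move_linear([*t,hi],.15); print("t",robot.get_state()['time'])
E
python3 - <<'E'
from pp import *
run(4)
t=C-.02*u; s=robot.get_state()
R=s['tool_rot']; robot.move_ptp([*t,.26],R); snap("wrist","w1"); print(robot.get_state()['time'])
E
```

```text
4 -0.6847910974635032 -0.6799461568446115 0.03320041035570725 0.033429243628730204
1 [ 0.57477716 -0.21641639] [ 0.57408784 -0.21631201] -0.8002155068341117 0.030763119539055743 0.03361523030618875
3 [ 0.52447976 -0.25768369] -0.7116191116854977 0.03299049393108837 0.03315887964777424
2 [ 0.47712014 -0.30643821] [ 0.47654826 -0.30713465] -0.703721852135838 0.03377216470961756
4 (array([ 0.62256775, -0.1715244 ]), np.float64(-0.6799461568446115))
1 (array([ 0.5744325, -0.2163642]), np.float64(-0.8002155068341117))
3 (array([ 0.52447976, -0.25768369]), np.float64(-0.7116191116854977))
2 (array([ 0.4768342 , -0.30678643]), -0.8395)
4 grip 0.03368446321602733 29.982005953788757 [ 0.6225585  -0.17154162  0.0449815 ]
held 0.0338855883765903
down True [0.40332433 0.23165039 0.04447968] [0.29841755 0.49770491 0.03233745] 0.03396182158942904
t 12.3417
13.0
```

View pics/w1.png

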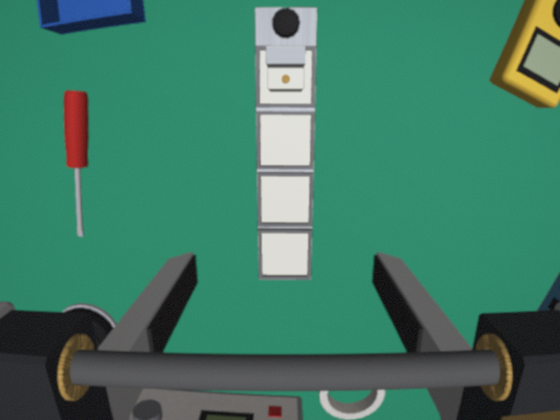

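Head 4 stands upright in the knob cell (about 286,72), centred across; the other three white cells (rows 140, 199, 253) are empty. I'll carry on with the rest.

```bash
python3 - <<'E' | tail -n +9
from pp import *
for k in (1,3,2): run(k)
t=C-.02*u
robot.move_ptp([*t,.28],robot.get_state()['tool_rot']); snap("wrist","w2"); snap("top","top2"); print(robot.get_state()['time'])
E
```

```text
1 grip 0.0337404096591777 29.996525645256042 [ 0.57441882 -0.21632166  0.04498327]
held 0.033545116933165205
down True [0.46907925 0.23863319 0.04451233] [1.02109467 0.11062418 0.430139  ] 0.03383715566312563
t 23.325
3 grip 0.03394907143517716 29.945135191082954 [ 0.52447018 -0.2576688   0.04498195]
held 0.033977240625656345
down True [0.53473175 0.24573707 0.04455772] [0.6751986  0.26803531 1.98392072] 0.033775783696718506
t 33.7917
2 grip 0.031826689220765834 30.000062584877014 [ 0.47679341 -0.30675939  0.04497786]
held 0.031884140805260947
down True [0.60027992 0.25283111 0.0445613 ] [1.34791872 0.26838642 2.95942838] 0.031596652003996355
t 44.7333
45.3833
```

View pics/w2.png

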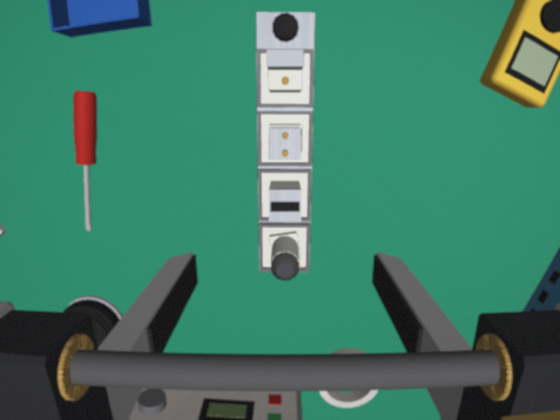

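All four heads stand centred in their cells. From the knob down the order is 4, 1, 3, 2, at rows 72, 142, 198 and 255 near column 286, which reverses the starting order 2, 3, 1, 4. The gripper is clear of everything.

```bash
python3 -c "
from rig import robot
print(robot.sign_off())"
```

```text
the job is handed in; nothing more can be done
None
```

I moved all four heads into the empty rack in reverse order (4, 1, 3, 2 from the knob), each set down gently; the last picture shows them upright in their cells, and I handed the job in at about 45 s, with no verdict returned.

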